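# Put the handwheel away in the lidded parts tub

## Task

Put the sewing machine's loose dark grey handwheel away in the white parts tub. First tip the tub's red lid up by its tab, the opposite edge still resting on the rim, then lift it clear off and lay it flat, right side up, on the blue mat; then lower the handwheel into the tub and let go of it there, without dropping either of them. Leave the tub open and the other things where they are.

Things in the scene. Friction and masses are not known exactly. Their poses are not given: they have to be found in the camera images.
- tub: Round white plastic tub, stuck to the table by a rubber foot (it does not move). 80 mm high, 144 mm across at the rim (inside 135), tapering to 124 mm at the foot (inside 115); floor 4 mm thick. Origin: centre of its underside, on the table; z up. Two loose steel bobbins (20 mm across, 12 mm high) lie on its floor near the wall, its middle free.
- lid: Loose red lid, about 80 g, resting on the tub's rim, no catch. Flange 154 mm across, 4 mm thick; under it a plug 129 mm across, 8 mm deep, sits in the mouth with about 3 mm play. Origin: centre of the plug's underside (72 mm above the tub's underside when seated; on the surface when lying flat right side up). z points out of its top, -x to its tab.
- lid_tab: The lid's pull tab, rigidly part of it: a red grip sticking out level on the lid's -x side, 77 to 107 mm from the lid's centre, 26 mm wide (y), 10 mm tall (2 to 12 mm above the plug's underside). Origin: its middle, at x = -92, z = 7 mm in the lid's frame; same axes. Take it from above across its width; free below. It faces the robot, turned up to 30 degrees either way.
- lid_back (a point): The point of the lid's edge farthest from the tab, where the underside of its flange rests on the rim: x = +72 mm, z = 8 mm in the lid's frame. The lid turns about it as the tab is tipped up.
- mat: Dark blue rubber bench mat fixed on the table, 260 mm (its x) by 240 mm (its y), 3 mm thick. Origin: centre of its underside; its top is 3 mm above the table. It lies on the other side of the robot's forward axis from the tub: left or right varies.
- wheel: Loose sewing machine handwheel, about 90 g, lying on the table between tub and mat: a dark grey ribbed disc 56 mm across and 16 mm high with a black clutch knob 26 mm across and 16 mm high standing on its middle (32 mm high in all). Origin: centre of the disc's underside; z points up through the knob. The knob can be gripped from above.
- screwdriver: Bystander: screwdriver with orange handle lying across the table beyond the handwheel. Leave it.
- oil: Bystander: small amber oil bottle with black cap, 38 mm across, 100 mm high, standing beyond the work on the right. Leave it.
- tray: Bystander: low open yellow tray, 90 by 140 mm, 35 mm high, with bobbins in it, on the table between the robot and the handwheel. Leave it.

How it is judged:
On the way, in this order (a step that is already met when the one before it is completed fails the run):
1. the lid is tipped up by its tab by at least 7 degrees, its opposite edge still on the tub's rim (angle between lid's own z axis and vertical above 0.12 rad and contact force between the fingers and lid_tab above 0.2 N and z of lid_back in the frame of tub between 0.068 and 0.092 m and z of lid_tab in the frame of tub above 0.092 m and horizontal distance between lid and tub below 0.03 m), for 0.2 s.
2. the lid is lifted clear above the rim (z of each of lid_back, lid in the frame of tub above 0.1 m and contact force between lid and tub below 0.1 N), for 0.1 s.
3. the lid lies flat, right side up, on the blue mat, released (angle between lid's own z axis and vertical below 0.08 rad and z of lid in the frame of mat below 0.008 m and x of lid in the frame of mat between -0.1 and 0.1 m and y of lid in the frame of mat between -0.09 and 0.09 m and contact force between the fingers and lid below 0.1 N and linear speed of lid below 0.02 m/s), for 0.2 s.
At the end, for the whole second after the job is handed in: The lid lies flat (within 5 degrees), right side up, on the blue mat, its centre 30 mm or more inside the mat's edges; the handwheel rests inside the tub, its origin within 50 mm of the tub's axis and under 50 mm above its underside; screwdriver, oil and tray moved under 30 mm (angle between lid's own z axis and vertical below 0.08 rad and z of lid in the frame of mat below 0.008 m and x of lid in the frame of mat between -0.1 and 0.1 m and y of lid in the frame of mat between -0.09 and 0.09 m and horizontal distance between wheel and tub below 0.05 m and z of wheel in the frame of tub below 0.05 m and linear speed of each of wheel, lid below 0.02 m/s and distance of each of screwdriver, oil, tray from where it was at the start of the episode below 0.03 m); the robot touches nothing.
It fails at once if the lid is dropped (it falls freely more than about 30 mm) (linear speed of lid above 0.8 m/s and contact force between the fingers and lid below 0.05 N).
It fails at once if the handwheel is dropped (it falls freely more than about 30 mm) (linear speed of wheel above 0.8 m/s and contact force between the fingers and wheel below 0.05 N).
It fails at once if a bystander is moved more than 30 mm (distance of any of screwdriver, oil, tray from where it was at the start of the episode above 0.03 m).
It also fails if it takes over 64 s, if anything falls off the work surface, if the arm or the gripper's body presses on something with over 40 N, if the wrist force passes 120 N, or if a joint passes its speed limit or range.

## Robot

A 6-joint arm with a two-finger parallel gripper is mounted at the origin on the work surface. World frame = base frame: x ahead of the robot, y to its left, z up, the work surface at z = 0. Lengths are in m, angles in rad, forces in N, time in s.
With the tool pointing down it reaches from about 0.275 to 0.85 m from the base axis. Payload 5.2 kg.
Tool frame: the origin (TCP) lies at the very end of the fingers, on their centre line; the grasp point (between the pads) lies 19 mm behind it; z points along the fingers, y is the line along which they close (so a half turn about z gives the same grasp; the last joint's range is limited). The gripper opens to 85 mm and grips with 20 to 120 N. Pads are 22 mm wide; open, the fingers measure 114 mm over their backs; the gripper's body (76 mm by 85 mm) begins 54 mm behind the grasp point. The pads swing forward as they close: fully open they stand 13 mm farther back than shut.
Start: joints at [0.912, 0.259, 1.535, -0, 1.348, -0.203], TCP at [0.242, 0.494, 0.231] pointing down, gripper open.
Joint ranges: [-3.14, 3.14], [-0.91, 2.08], [0.19, 2.58], [-1.22, 4.36], [0.22, 2.71], [-3.12, 3.12]. Speed limits (rad/s): [2.57, 2.57, 3.14, 3.14, 3.14, 3.14].

## Interface

Orientations are given as a 3x3 rotation matrix whose columns are the frame's x, y, z axes.
In Python, from plant import env gives the robot as it stands. The module is installed in compiled form; this text tells all that it offers.
- The arm moves only by the tool drive_tool, never from a script. Its argument "rows" is a list of rows, each a list of 2 entries, a list of its own where there are three numbers: the shift along the tool's x, y, z as a fraction of full scale, then the turn about the tool's z as a fraction of full scale. A call has 1 to 10 rows; each row shifts and turns the commanded pose from where the row before left it, along the tool's axes as they then stand; what a row does not reach is not made up. Full scale, the value 1, is 0.05 m for a shift and 0.1 rad for a turn. A row lasts 1/8 s, in which the tool goes at most 62.5 mm and 10.7 degrees, less where a joint would pass 70% of its speed; a pose out of reach is approached as far as the arm can. A call with a number of a shift or a turn outside -1 to 1 is refused whole. A call with a gripper value outside its range is refused whole. "jaw" is the opening, from -1 (shut) to 1 (fully open), set as the call begins (left out, the last holds). The fingers move at their own pace and stop on an object; "grip_force" is the grip in N (left out, the last holds). Time passes only in rows, so rows that do not move let the fingers close. It gives the time, the measured TCP pose, the force, the opening and the grip force at its end, in the units of the state.
- env.observe(): the state, without advancing time (a new reading comes with each control period).
- env.get_image(name): name is "side" or "top" or "wrist"; returns a dict with "color" (480x640x3 uint8, red, green, blue), "mtx" (3x3 intrinsics, pixels), "R" (3x3) and "t" (3): a world point X has camera coordinates R X + t; the wrist camera has in their place "mount" (4x4, takes a point from camera to tool coordinates, whose origin is the TCP and whose axes are the flange's). Camera axes: x right, y down, z forward; pixel columns grow to the right and rows downward; lengths in m; the calibration is good to about 2 mm. A picture is of the moment at which its call begins: read the wrist's pose just before it. There is no depth.
- env.close_job(): hands the job in; it is judged then, once.
The state is a dict: "t": time; "joint_positions": joint angles; "joint_velocities": joint speeds; "effort": joint torques, N m; "eef_pos": TCP position; "tcp_rot": TCP orientation; "force": force on the tool from outside, world axes, zero at the start; "moment": the same for the moment, N m; "width": finger opening in m; "gripper_force": force on a finger pad.
Only numpy, scipy, OpenCV 4.12 (cv2) and the standard library are available. Lean on these libraries where they do the work, as an engineer would, in place of code of your own. Each camera call takes 0.05 s, during which the arm holds its last target. There are 200 camera calls.

## Working session

There is one attempt and no reset: what is moved stays moved. The work goes in short steps, Python scripts to look and compute and a tool call to move; the robot and the scene stay as the last step left them, time stands still between calls to the robot, and variables do not carry over. Pictures are saved under pics/ and viewed, at most 11 in all, crops included, and the job is handed in when it is done.

Besides the shell and the picture viewer there is one more tool, called after ">>>" by a JSON object that holds its "api" and its "payload", one argument or row to a line. drive_tool: Moves the arm, as the interface text tells. Its arguments: {"type":"object","properties":{"rows":{"type":"array","items":{"type":"array"}},"jaw":{"type":"number"},"grip_force":{"type":"number"}},"required":["rows"]}

```bash
mkdir -p pics; python3 - <<'E'
from plant import env
import cv2,numpy as np
np.set_printoptions(precision=4,suppress=True)
s=env.observe();print(s['t'],s['eef_pos'],s['tcp_rot'],s['width'])
for n in('top','side'):
    d=env.get_image(n);cv2.imwrite(f'pics/{n}0.png',d['color'][:,:,::-1]);print(n,d['mtx'],d['R'],d['t'])
    np.savez(f'{n}.npz',**{k:d[k] for k in('mtx','R','t','color')})
E
```

```text
0.0 [0.2418 0.4934 0.2305] [[-0.8979  0.4402 -0.0011]
 [ 0.4402  0.8979 -0.0014]
 [ 0.0004 -0.0018 -1.    ]] 0.0854420886674755
top [[451.203    0.     323.2866]
 [  0.     451.203  242.0331]
 [  0.       0.       1.    ]] [[ 0.0172 -0.9998  0.0107]
 [-0.9967 -0.018  -0.0788]
 [ 0.079  -0.0093 -0.9968]] [-0.0482  0.6205  0.9983]
side [[513.1546   0.     322.4248]
 [  0.     513.1546 229.566 ]
 [  0.       0.       1.    ]] [[ 0.931  -0.3649 -0.0007]
 [-0.2235 -0.5689 -0.7915]
 [ 0.2884  0.737  -0.6112]] [-0.5512  0.173   0.7636]
```

View pics/top0.png

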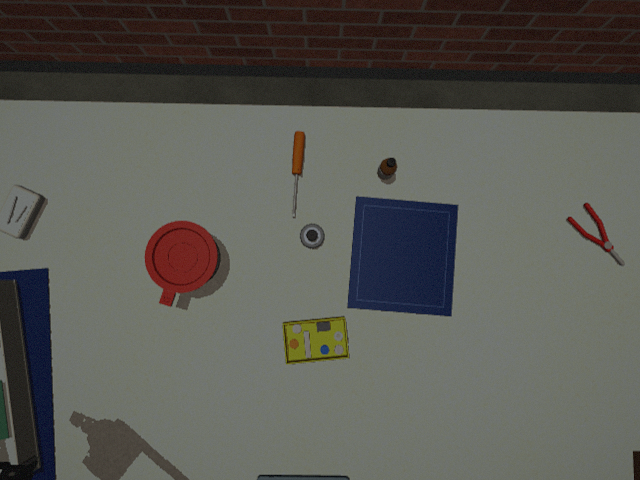

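View pics/side0.png

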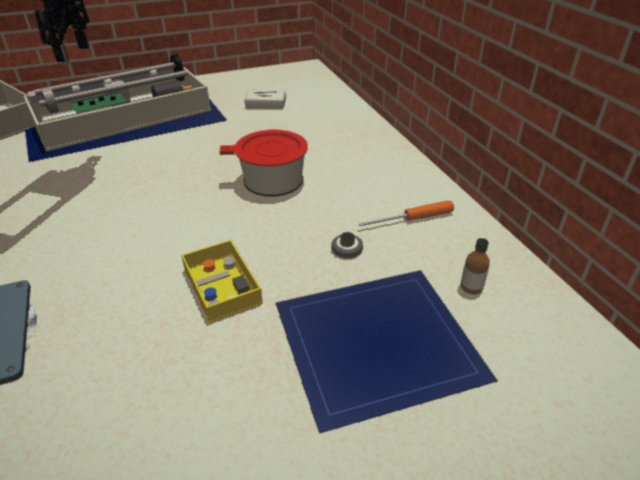

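The top view shows the lid at about (183,256) with its tab at (168,297), the wheel at (312,236), the mat at about (403,256), and the tray at (316,340). The side view agrees.

```bash
cat > h.py <<'E'
import numpy as np,cv2
np.set_printoptions(precision=4,suppress=True)
def ray(d,px,z):
    v=d['R'].T@np.linalg.solve(d['mtx'],np.array([px[0],px[1],1.]));c=-d['R'].T@d['t']
    return (c+v*(z-c[2])/v[2])
def comp(m,near=None):
    n,l,st,c=cv2.connectedComponentsWithStats(m.astype(np.uint8),connectivity=8)
    i=1+np.argmax(st[1:,4]) if near is None else 1+np.argmin(np.hypot(*(c[1:]-near).T)+1e3*(st[1:,4]<30))
    return l==i
def fitc(P):
    A=np.c_[2*P,np.ones(len(P))];s=np.linalg.lstsq(A,(P**2).sum(1),rcond=None)[0]
    return s[:2],np.sqrt(s[2]+s[0]**2+s[1]**2)
def contour(m):
    return max(cv2.findContours(m.astype(np.uint8),cv2.RETR_EXTERNAL,cv2.CHAIN_APPROX_NONE)[0],key=cv2.contourArea)[:,0,:].astype(float)
E
python3 - <<'E'
from h import *
for n in('top','side'):
    d=np.load(n+'.npz');c=d['color'].astype(int);r,g,b=c[...,0],c[...,1],c[...,2]
    near={'top':(183,256),'side':(268,148)}[n]
    red=comp((r>80)&(g<0.4*r)&(b<.4*r),near)
    P=np.array([ray(d,p,.084)[:2] for p in contour(red)])
    Q=P
    for _ in range(8):
        cc,R=fitc(Q);e=np.hypot(*(P-cc).T)-R;Q=P[abs(e)<.004]
    T=np.array([ray(d,p[::-1],.084)[:2] for p in np.argwhere(red)]);D=np.hypot(*(T-cc).T)
    t=T[D>.083].mean(0);a=t-cc
    print(n,'lid',cc,R,'tab',t,np.hypot(*a),'maxr',D.max(),'ang',np.arctan2(a[1],a[0]), len(Q),len(P))
    blue=comp((b>1.8*r)&(b>40)&(b>1.3*g),{'top':(403,256),'side':(384,345)}[n])
    M=np.array([ray(d,p,.003)[:2] for p in contour(blue)]);rc=cv2.minAreaRect((M*1000).astype(np.float32));print('mat',rc)
    x,y=(312,236) if n=='top' else (347,245)
    w=30;s=np.zeros(r.shape,bool);s[y-w//2:y+w//2,x-w//2-3:x+w//2+3]=1
    mx=c.max(2);
    bg=np.median(mx[s]);print('bg',bg,mx[y-18:y+18:3,x])
    if n=='top':
        print(mx[y,x-18:x+19:1])
        big=c
E
python3 - <<'E'
import cv2,numpy as np
t=np.load('top.npz')['color'][205:275,270:360,::-1];s=np.load('side.npz')['color'][215:275,300:390,::-1]
t=cv2.resize(t,(540,420),interpolation=0)[:, :380];s=cv2.resize(s,(540,360),interpolation=0)
o=np.zeros((420,780,3),np.uint8);o[:,:380]=t;o[:360,385:780]=s[:,100:495];cv2.imwrite('pics/w.png',o)
E
```

```text
top lid [0.5809 0.2654] 0.0750135088476931 tab [0.4907 0.292 ] 0.09405379355141223 maxr 0.10565475582597811 ang 2.855103046753468 193 228
mat ((595.4539794921875, -221.66970825195312), (237.5028076171875, 257.1964416503906), 86.26958465576172)
bg 118.0 [121 121  70 110  29  41  42  34 104  78  58 119]
[116 121 119 121 121 108  58  83  79  89 130 124  82  20  39  39  38  38
  42  40  39  34  25  58 120 128 108  77  77  62  73 122 119 117 121 120
 119]
side lid [0.5796 0.2655] 0.07391185844796079 tab [0.4898 0.2917] 0.0935732343832198 maxr 0.10444109924848739 ang 2.8573535833440453 155 185
mat ((593.9324340820312, -221.74224853515625), (235.09596252441406, 255.12420654296875), 86.2171401977539)
bg 119.0 [201 192  56  53  53  48  53 168  88  59  62 181]
```

View pics/w.png

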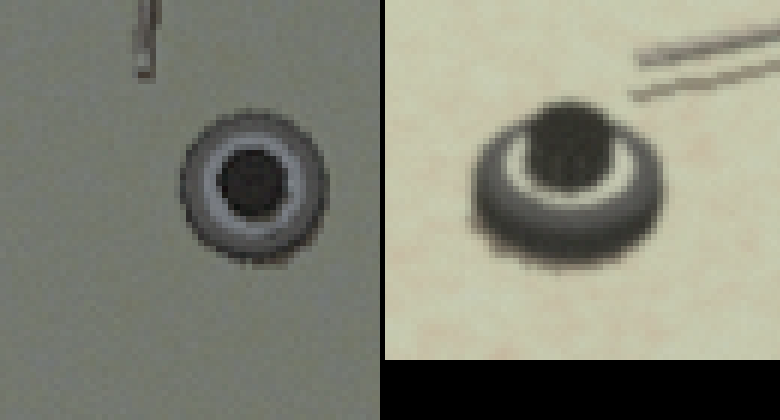

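The crop shows the knob top at about pixel (312.2,235.6) in the top view, standing upright. Both views agree: lid at (0.580,0.2655), tab direction 2.856 rad, mat at (0.595,-0.222). I'm moving above the tab.

>>> {"api": "drive_tool", "payload": {
  "rows": [
    [[0, 0, 0], -0.85],
    [[0, 0, 0], -0.85],
    [[-0.742, -0.309, 0.225], 0],
    [[-0.742, -0.309, 0.225], 0],
    [[-0.742, -0.309, 0.225], 0],
    [[-0.742, -0.309, 0.225], 0],
    [[-0.742, -0.309, 0.225], 0],
    [[-0.742, -0.309, 0.225], 0],
    [[-0.742, -0.309, 0.225], 0],
    [[-0.742, -0.309, 0.225], 0]
  ],
  "jaw": 0.1,
  "grip_force": 20
}}

```text
t: 1.35
eef_pos: [0.4927, 0.2906, 0.1406]
tcp_rot: [[-0.959, 0.282, -0.001], [0.282, 0.959, -0.0], [0.001, -0.0, -1.0]]
force: [0.4, 0.2, -0.1]
width: 0.047
gripper_force: 0.0
```

```bash
cat >> h.py <<'E'
def go(s,tgt):
    "shift in full-scale units along tool axes to reach world point"
    return s['tcp_rot'].T@(np.array(tgt)-s['eef_pos'])/.05
def wray(s,d,px,z):
    m=d['mount'];v=s['tcp_rot']@(m[:3,:3]@np.linalg.solve(d['mtx'],np.array([px[0],px[1],1.])));c=s['eef_pos']+s['tcp_rot']@m[:3,3]
    return c+v*(z-c[2])/v[2]
E
python3 - <<'E'
from h import *
from plant import env
s=env.observe();d=env.get_image('wrist');cv2.imwrite('pics/wr1.png',d['color'][:,:,::-1])
print(s['t'],s['eef_pos'],s['tcp_rot'],s['width'],s['force'],go(s,(.492,.2914,.070)));print(d['mount'],d['mtx'])
c=d['color'].astype(int);r,g,b=c[...,0],c[...,1],c[...,2]
m=comp((r>60)&(g<0.45*r)&(b<.45*r))
T=np.array([wray(s,d,p[::-1],.084)[:2] for p in np.argwhere(m)[::5]]);L=np.array([.5803,.2655])
D=np.hypot(*(T-L).T);print('maxr',D.max());t=T[(D>.083)]
print(t.mean(0), 'x range',t.min(0),t.max(0),'in tool',((np.c_[t,np.full(len(t),.084)]-s['eef_pos'])@s['tcp_rot']).min(0),((np.c_[t,np.full(len(t),.084)]-s['eef_pos'])@s['tcp_rot']).max(0))
E
```

```text
1.35 [0.4927 0.2906 0.1406] [[-0.9594  0.282  -0.0008]
 [ 0.282   0.9594 -0.0002]
 [ 0.0007 -0.0004 -1.    ]] 0.04700818976599366 [ 0.4447  0.1562 -0.0516] [0.0165 0.0126 1.4111]
[[-0.0001 -0.9612 -0.276   0.0685]
 [ 1.      0.0001 -0.0007  0.0002]
 [ 0.0007 -0.276   0.9612 -0.1438]
 [ 0.      0.      0.      1.    ]] [[399.0939   0.     319.7082]
 [  0.     399.0939 235.5869]
 [  0.       0.       1.    ]]
maxr 0.10141974841590463
[0.4925 0.2917] x range [0.4805 0.2787] [0.5052 0.3039] in tool [-0.0088 -0.0115  0.0565] [0.0096 0.0147 0.0566]
```

View pics/wr1.png

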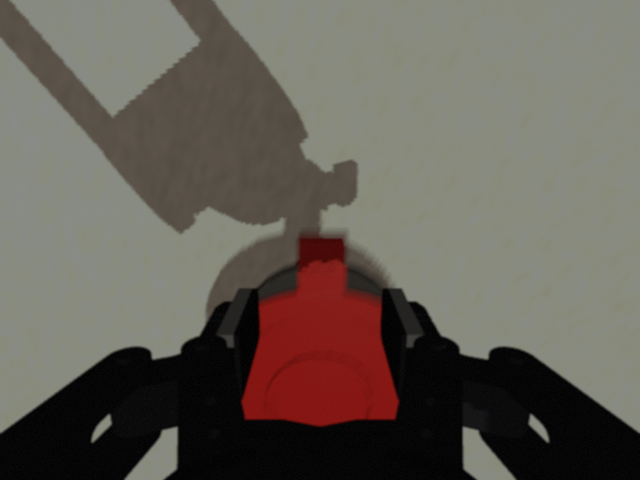

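The wrist picture shows the tab (px 299–347, rows 236–295) centred between the fingers, about 1.5 mm toward +y. I'm descending and gripping softly.

>>> {"api": "drive_tool", "payload": {
  "rows": [
    [[0.03, 0.03, 0.4], 0],
    [[0, 0, 0.4], 0],
    [[0, 0, 0.4], 0],
    [[0, 0, 0.21], 0],
    [[0, 0, 0], 0]
  ]
}}

```text
t: 2.02
eef_pos: [0.4903, 0.2933, 0.07]
tcp_rot: [[-0.959, 0.282, -0.002], [0.282, 0.959, -0.001], [0.002, -0.001, -1.0]]
force: [-0.0, 0.1, -0.1]
width: 0.047
gripper_force: 0.0
```

>>> {"api": "drive_tool", "payload": {
  "rows": [
    [[0, 0, 0], 0],
    [[0, 0, 0], 0],
    [[0, 0, 0], 0],
    [[0, 0, 0], 0]
  ],
  "jaw": -0.6,
  "grip_force": 20
}}

```text
t: 2.52
eef_pos: [0.4915, 0.2937, 0.0716]
tcp_rot: [[-0.959, 0.282, 0.002], [0.282, 0.959, 0.001], [-0.001, 0.001, -1.0]]
force: [-0.4, -0.2, 3.1]
width: 0.0254
gripper_force: 25.1
```

>>> {"api": "drive_tool", "payload": {
  "rows": [
    [[0, 0, -0.16], 0],
    [[-0.01, 0, -0.16], 0],
    [[-0.02, 0, -0.16], 0],
    [[-0.03, 0, -0.16], 0],
    [[0, 0, 0], 0],
    [[0, 0, 0], 0],
    [[0, 0, 0], 0]
  ]
}}

```text
t: 3.4
eef_pos: [0.4936, 0.2925, 0.1024]
tcp_rot: [[-0.959, 0.282, -0.001], [0.282, 0.959, -0.0], [0.001, -0.0, -1.0]]
force: [-0.1, 0.1, -1.1]
width: 0.0253
gripper_force: 24.6
```

```bash
python3 - <<'E'
from h import *
from plant import env
s=env.observe();d=env.get_image('side');cv2.imwrite('pics/tip.png',cv2.resize(d['color'][90:220,170:350,::-1],(720,520),interpolation=2))
print(s['t'],s['eef_pos'],s['width'],s['force'],s['moment'])
E
```

```text
3.4 [0.4936 0.2925 0.1024] 0.02530260213446631 [-0.1457  0.13   -1.1489] [-0.0538  0.0462 -0.0351]
```

View pics/tip.png

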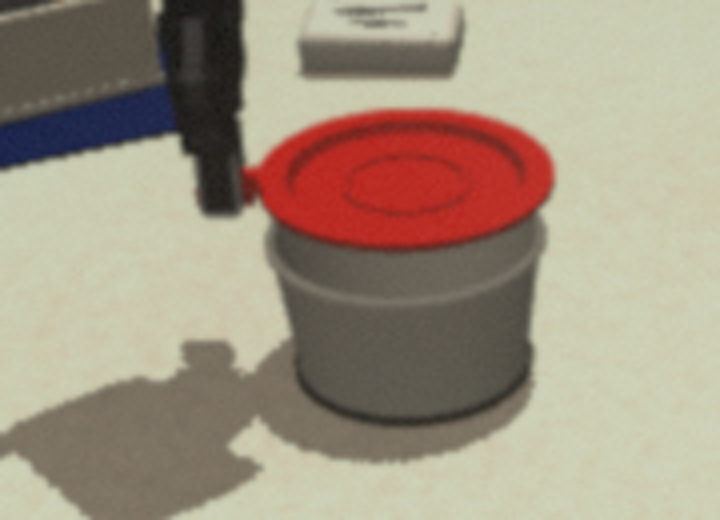

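The lid rose level, held rigidly by the pads, so it didn't tip. I'll seat it again, then push it toward its back edge so that friction at the rim holds that edge down while the tab is raised.

>>> {"api": "drive_tool", "payload": {
  "rows": [
    [[0.03, 0, 0.16], 0],
    [[0.03, 0, 0.16], 0],
    [[0, 0, 0.16], 0],
    [[0, 0, 0.16], 0],
    [[0, 0, 0], 0],
    [[-0.08, 0, 0], 0],
    [[-0.08, 0, 0], 0],
    [[0, 0, 0], 0]
  ]
}}

```text
t: 4.45
eef_pos: [0.495, 0.2921, 0.0703]
tcp_rot: [[-0.959, 0.282, -0.007], [0.282, 0.959, 0.001], [0.007, -0.001, -1.0]]
force: [-11.0, 5.4, 5.2]
width: 0.0254
gripper_force: 25.6
```

>>> {"api": "drive_tool", "payload": {
  "rows": [
    [[0, 0, -0.12], 0],
    [[0, 0, -0.12], 0],
    [[-0.01, 0, -0.12], 0],
    [[-0.02, 0, -0.12], 0],
    [[-0.02, 0, -0.12], 0],
    [[0, 0, 0], 0]
  ]
}}

```text
t: 5.2
eef_pos: [0.5003, 0.2906, 0.101]
tcp_rot: [[-0.959, 0.282, -0.002], [0.282, 0.959, 0.0], [0.002, -0.0, -1.0]]
force: [-4.9, 1.4, -1.1]
width: 0.0251
gripper_force: 24.8
```

```bash
python3 - <<'E'
from h import *
from plant import env
s=env.observe();d=env.get_image('side');cv2.imwrite('pics/tip2.png',cv2.resize(d['color'][90:220,170:350,::-1],(720,520),interpolation=2))
print(s['t'],s['eef_pos'],s['width'],s['force'],s['moment'])
E
```

```text
5.2 [0.5003 0.2906 0.101 ] 0.025053426801023133 [-4.8701  1.3928 -1.1272] [ 0.312   1.0363 -0.0108]
```

View pics/tip2.png

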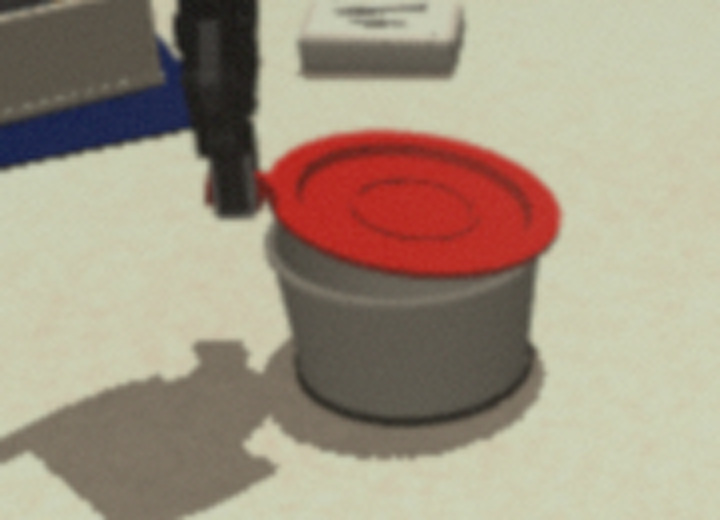

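The lid is now tipped about 10°, its back edge still on the rim. I'll hold briefly, then lift it clear.

>>> {"api": "drive_tool", "payload": {
  "rows": [
    [[0, 0, 0], 0],
    [[0, 0, 0], 0],
    [[0, 0, 0], 0],
    [[0.03, 0, -0.1], 0],
    [[0.03, 0, -0.25], 0],
    [[0, 0, -0.35], 0],
    [[0, 0, -0.35], 0],
    [[0, 0, -0.35], 0],
    [[0, 0, -0.35], 0],
    [[0, 0, 0], 0]
  ],
  "grip_force": 30
}}

```text
t: 6.5
eef_pos: [0.5, 0.2917, 0.191]
tcp_rot: [[-0.959, 0.282, 0.006], [0.282, 0.959, 0.002], [-0.005, 0.003, -1.0]]
force: [-1.1, -0.1, -2.9]
width: 0.0251
gripper_force: 31.9
```

```bash
python3 - <<'E'
from h import *
from plant import env
s=env.observe();R=s['tcp_rot']
u=-R[:,0];tgt=np.array([.595,-.222,0])-u*.0915;tgt[2]=s['eef_pos'][2]
print(s['t'],s['eef_pos'],s['force'],s['moment'],s['joint_positions'],'tgt',tgt,go(s,tgt))
E
```

```text
6.5 [0.5    0.2917 0.191 ] [-1.1216 -0.1232 -2.9449] [0.019  0.1051 0.015 ] [ 0.3358  0.3355  1.5294 -0.0004  1.2708 -0.9489] tgt [ 0.5072 -0.1962  0.191 ] [-2.8911 -9.3206 -0.0146]
```

>>> {"api": "drive_tool", "payload": {
  "rows": [
    [[-0.05, -0.2, 0], 0],
    [[-0.1, -0.35, 0], 0],
    [[-0.16, -0.5, 0], 0],
    [[-0.16, -0.5, 0], 0],
    [[-0.16, -0.5, 0], 0],
    [[-0.16, -0.5, 0], 0],
    [[-0.16, -0.5, 0], 0],
    [[-0.16, -0.5, 0], 0],
    [[-0.16, -0.5, 0], 0],
    [[-0.16, -0.5, 0], 0]
  ]
}}

```text
t: 7.75
eef_pos: [0.5017, 0.0509, 0.1877]
tcp_rot: [[-0.959, 0.283, -0.001], [0.283, 0.959, -0.0], [0.001, -0.001, -1.0]]
force: [0.0, 0.8, -0.4]
width: 0.0252
gripper_force: 31.9
```

>>> {"api": "drive_tool", "payload": {
  "rows": [
    [[-0.16, -0.5, 0], 0],
    [[-0.16, -0.5, 0], 0],
    [[-0.16, -0.5, 0], 0],
    [[-0.16, -0.5, 0], 0],
    [[-0.16, -0.5, 0], 0],
    [[-0.16, -0.5, 0], 0],
    [[-0.16, -0.5, 0], 0],
    [[-0.16, -0.5, 0], 0],
    [[-0.16, -0.5, 0], 0],
    [[-0.02, -0.27, 0], 0]
  ]
}}

```text
t: 9.0
eef_pos: [0.5043, -0.1983, 0.1877]
tcp_rot: [[-0.959, 0.284, -0.001], [0.284, 0.959, 0.0], [0.001, -0.0, -1.0]]
force: [0.4, 0.6, -0.4]
width: 0.0254
gripper_force: 31.9
```

```bash
python3 - <<'E'
from h import *
from plant import env
s=env.observe();d=env.get_image('side');cv2.imwrite('pics/mat.png',d['color'][:,:,::-1])
R=s['tcp_rot'];tgt=np.array([.595,-.222,0])+R[:,0]*.0915;tgt[2]=.03
print(s['t'],s['eef_pos'],s['force'],s['width'],'tgt',tgt,go(s,tgt))
E
```

```text
9.0 [ 0.5043 -0.1983  0.1877] [ 0.3642  0.6257 -0.4485] 0.025362763193873508 tgt [ 0.5073 -0.196   0.03  ] [-0.0471  0.0612  3.1531]
```

View pics/mat.png

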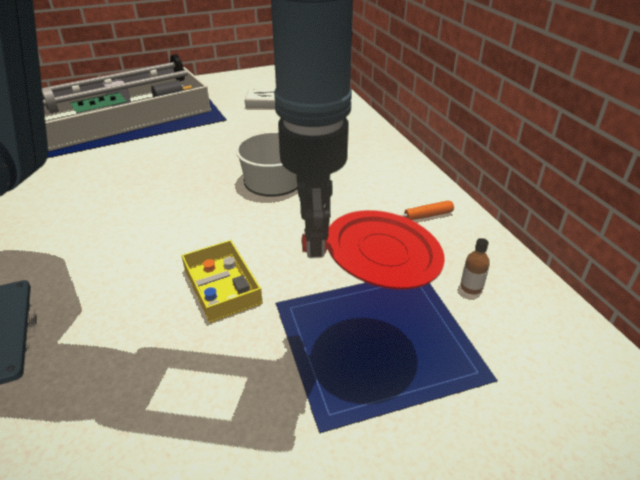

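The lid is held, tipped up slightly, over the mat, and its shadow falls on the mat centre. I'm lowering it.

>>> {"api": "drive_tool", "payload": {
  "rows": [
    [[-0.04, 0.05, 0.35], 0],
    [[0, 0, 0.4], 0],
    [[0, 0, 0.4], 0],
    [[0, 0, 0.4], 0],
    [[0, 0, 0.4], 0],
    [[0, 0, 0.4], 0],
    [[0, 0, 0.25], 0],
    [[0, 0, 0.15], 0],
    [[0, 0, 0], 0]
  ],
  "grip_force": 20
}}

```text
t: 10.18
eef_pos: [0.5079, -0.1944, 0.0506]
tcp_rot: [[-0.959, 0.282, -0.001], [0.282, 0.959, 0.0], [0.001, 0.0, -1.0]]
force: [0.5, 0.5, -1.0]
width: 0.0249
gripper_force: 31.9
```

>>> {"api": "drive_tool", "payload": {
  "rows": [
    [[0, 0, 0.1], 0],
    [[0, 0, 0.1], 0],
    [[0, 0, 0.1], 0],
    [[0, 0, 0.1], 0],
    [[0, 0, 0.1], 0],
    [[0, 0, 0.1], 0],
    [[0, 0, 0], 0]
  ]
}}

```text
t: 11.05
eef_pos: [0.5081, -0.1947, 0.0207]
tcp_rot: [[-0.959, 0.282, 0.0], [0.282, 0.959, -0.0], [-0.0, -0.0, -1.0]]
force: [-1.7, 0.3, 0.7]
width: 0.0251
gripper_force: 32.2
```

>>> {"api": "drive_tool", "payload": {
  "rows": [
    [[0, 0, 0.08], 0],
    [[0, 0, 0.08], 0],
    [[0, 0, 0.08], 0],
    [[0, 0, 0.06], 0],
    [[0, 0, 0], 0]
  ]
}}

```text
t: 11.68
eef_pos: [0.5079, -0.1945, 0.0055]
tcp_rot: [[-0.959, 0.282, -0.0], [0.282, 0.959, 0.0], [0.0, 0.0, -1.0]]
force: [-1.7, 0.2, 1.6]
width: 0.0249
gripper_force: 32.2
```

>>> {"api": "drive_tool", "payload": {
  "rows": [
    [[0, 0, 0.04], 0],
    [[0, 0, 0], 0]
  ]
}}

```text
t: 11.92
eef_pos: [0.5082, -0.1947, 0.0038]
tcp_rot: [[-0.959, 0.282, 0.0], [0.282, 0.959, -0.0], [-0.0, -0.0, -1.0]]
force: [-0.3, 0.4, 2.6]
width: 0.0251
gripper_force: 32.2
```

>>> {"api": "drive_tool", "payload": {
  "rows": [
    [[0, 0, 0], 0],
    [[0, 0, 0], 0],
    [[0, 0, 0], 0],
    [[0, 0, -0.3], 0],
    [[0, 0, -0.5], 0],
    [[0, 0, -0.8], 0],
    [[0, 0, -0.8], 0],
    [[0, 0, -0.8], 0],
    [[0, 0, 0], 0]
  ],
  "jaw": 0.15
}}

```text
t: 13.05
eef_pos: [0.5102, -0.1959, 0.1686]
tcp_rot: [[-0.959, 0.282, 0.007], [0.282, 0.959, -0.005], [-0.008, -0.002, -1.0]]
force: [-0.5, -0.3, 0.0]
width: 0.0489
gripper_force: 0.0
```

```bash
python3 - <<'E'
from h import *
from plant import env
s=env.observe();d=env.get_image('side');cv2.imwrite('pics/rel.png',d['color'][:,:,::-1])
c=d['color'].astype(int);r,g,b=c[...,0],c[...,1],c[...,2]
red=comp((r>80)&(g<0.4*r)&(b<.4*r))
P=np.array([ray(d,p,.015)[:2] for p in contour(red)]);Q=P
for _ in range(8):
    cc,R=fitc(Q);e=np.hypot(*(P-cc).T)-R;Q=P[abs(e)<.004]
print('lid',cc,R,len(Q),len(P))
# wheel: dark knob top from initial two views
for n,px in(('top',(312.2,235.6)),('side',(346.7,237))):
    print(n,ray(np.load(n+'.npz'),px,.032))
print(s['t'],s['eef_pos'],s['force'],s['joint_positions'])
E
```

```text
lid [ 0.5947 -0.2205] 0.07667731682638733 252 302
top [ 0.6348 -0.012   0.032 ]
side [ 0.6336 -0.0127  0.032 ]
13.05 [ 0.5102 -0.1959  0.1686] [-0.5453 -0.3383  0.0194] [-0.5708  0.2975  1.6427 -0.      1.1927 -1.856 ]
```

View pics/rel.png

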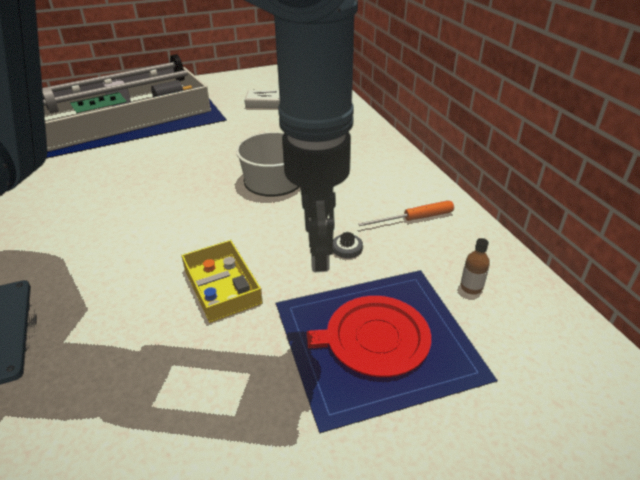

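The lid lies flat near the mat centre, at about (0.595,-0.2205). Both views put the knob at about (0.634,-0.0123), so I'm moving above the wheel.

>>> {"api": "drive_tool", "payload": {
  "rows": [
    [[-0.168, 0.528, 0.1], 0],
    [[-0.168, 0.528, 0.15], 0],
    [[-0.168, 0.528, 0.19], 0],
    [[-0.168, 0.528, 0.19], 0],
    [[-0.168, 0.528, 0.19], 0],
    [[-0.168, 0.528, 0.19], 0],
    [[-0.168, 0.528, 0.19], 0],
    [[-0.168, 0.528, 0.16], 0],
    [[0, 0, 0], 0]
  ]
}}

```text
t: 14.22
eef_pos: [0.6312, -0.0091, 0.0936]
tcp_rot: [[-0.96, 0.28, -0.004], [0.28, 0.96, 0.001], [0.004, -0.0, -1.0]]
force: [-1.0, 0.2, 0.1]
width: 0.0491
gripper_force: 0.0
```

```bash
python3 - <<'E'
from h import *
from plant import env
s=env.observe();d=env.get_image('wrist')
cv2.imwrite('pics/wr2.png',d['color'][:,:,::-1])
print(s['t'],s['eef_pos'],s['width'],go(s,(.634,-.0123,.018)))
for p in ((320,280),):print(wray(s,d,p,.032))
np.savez('wr2.npz',pos=s['eef_pos'],tcp_rot=s['tcp_rot'],mtx=d['mtx'],mount=d['mount'])
E
```

```text
14.225 [ 0.6312 -0.0091  0.0936] 0.04910289887384946 [-0.0784 -0.0452  1.5112]
[ 0.6464 -0.0133  0.032 ]
```

View pics/wr2.png

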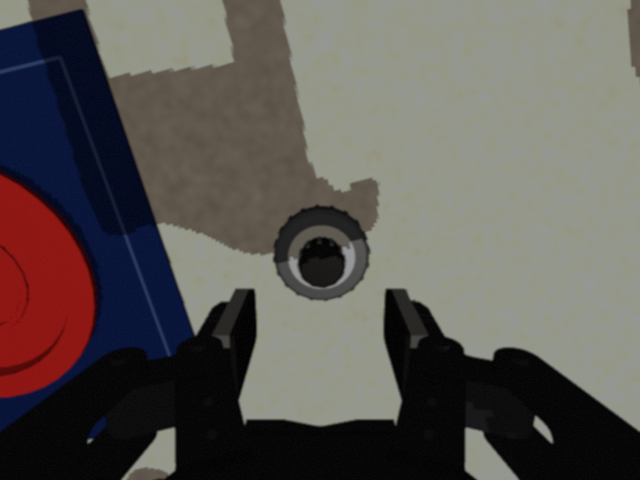

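The wrist picture shows the knob at about (322,265), centred between the fingers (midpoint col 320) and slightly beyond the TCP. I'm descending onto it.

>>> {"api": "drive_tool", "payload": {
  "rows": [
    [[-0.09, -0.02, 0.35], 0],
    [[0, 0, 0.4], 0],
    [[0, 0, 0.4], 0],
    [[0, 0, 0.25], 0],
    [[0, 0, 0.1], 0],
    [[0, 0, 0], 0]
  ]
}}

```text
t: 15.02
eef_pos: [0.6361, -0.0135, 0.0207]
tcp_rot: [[-0.959, 0.282, -0.0], [0.282, 0.959, -0.0], [0.0, -0.0, -1.0]]
force: [0.2, -0.3, 0.9]
width: 0.0491
gripper_force: 0.0
```

>>> {"api": "drive_tool", "payload": {
  "rows": [
    [[0, 0, 0], 0],
    [[0, 0, 0], 0],
    [[0, 0, 0], 0],
    [[0, 0, 0], 0]
  ],
  "jaw": -0.6,
  "grip_force": 30
}}

```text
t: 15.52
eef_pos: [0.6369, -0.0132, 0.0219]
tcp_rot: [[-0.959, 0.282, 0.002], [0.282, 0.959, -0.0], [-0.002, 0.0, -1.0]]
force: [-0.0, 0.2, 6.4]
width: 0.024
gripper_force: 29.8
```

>>> {"api": "drive_tool", "payload": {
  "rows": [
    [[0, 0, -0.15], 0],
    [[0, 0, -0.35], 0],
    [[0, 0, -0.5], 0],
    [[0, 0, -0.5], 0],
    [[0, 0, -0.5], 0],
    [[0, 0, -0.5], 0],
    [[0, 0, -0.4], 0],
    [[0, 0, 0], 0]
  ]
}}

```text
t: 16.52
eef_pos: [0.6373, -0.0134, 0.1686]
tcp_rot: [[-0.959, 0.282, 0.005], [0.282, 0.959, -0.001], [-0.005, 0.0, -1.0]]
force: [1.4, 0.2, -1.3]
width: 0.0243
gripper_force: 29.7
```

>>> {"api": "drive_tool", "payload": {
  "rows": [
    [[0.2, 0.38, 0], 0],
    [[0.26, 0.5, 0], 0],
    [[0.28, 0.53, 0], 0],
    [[0.28, 0.53, 0], 0],
    [[0.28, 0.53, 0], 0],
    [[0.28, 0.53, 0], 0],
    [[0.28, 0.53, 0], 0],
    [[0.28, 0.53, 0], 0],
    [[0.28, 0.53, 0], 0],
    [[0.2, 0.38, 0], 0]
  ]
}}

```text
t: 17.77
eef_pos: [0.5786, 0.2643, 0.1645]
tcp_rot: [[-0.96, 0.28, -0.003], [0.28, 0.96, -0.0], [0.002, -0.001, -1.0]]
force: [-0.0, 0.2, -1.4]
width: 0.024
gripper_force: 29.7
```

```bash
python3 - <<'E'
from h import *
from plant import env
s=env.observe();d=env.get_image('wrist');e=env.get_image('side')
a=d['color'][:,:,::-1];b=e['color'][:,:,::-1]
cv2.imwrite('pics/tub.png',np.hstack([cv2.resize(a,(400,300)),cv2.resize(b[60:300,140:460],(400,300))]))
print(s['t'],s['eef_pos'],s['width'],s['force'],go(s,(.5803,.2655,.026)))
E
```

```text
17.775 [0.5786 0.2643 0.1645] 0.024005881018270368 [-0.0221  0.1788 -1.4437] [-0.0328  0.0354  2.7703]
```

View pics/tub.png

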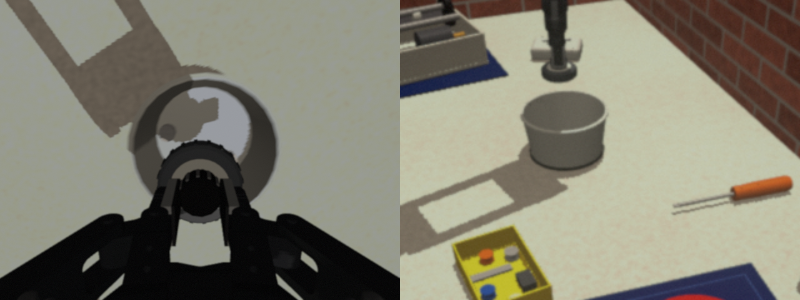

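The wheel hangs level from the grip above the tub mouth. I'm lowering it.

>>> {"api": "drive_tool", "payload": {
  "rows": [
    [[-0.03, 0.03, 0.3], 0],
    [[0, 0, 0.4], 0],
    [[0, 0, 0.4], 0],
    [[0, 0, 0.4], 0],
    [[0, 0, 0.4], 0],
    [[0, 0, 0.35], 0],
    [[0, 0, 0.2], 0],
    [[0, 0, 0.15], 0],
    [[0, 0, 0], 0]
  ]
}}

```text
t: 19.0
eef_pos: [0.5822, 0.263, 0.0354]
tcp_rot: [[-0.959, 0.282, -0.001], [0.282, 0.959, -0.0], [0.0, -0.0, -1.0]]
force: [0.4, 0.6, -1.8]
width: 0.0241
gripper_force: 29.7
```

>>> {"api": "drive_tool", "payload": {
  "rows": [
    [[0, 0, 0.06], 0],
    [[0, 0, 0.05], 0],
    [[0, 0, 0.04], 0],
    [[0, 0, 0.03], 0],
    [[0, 0, 0], 0]
  ]
}}

```text
t: 19.62
eef_pos: [0.5823, 0.2632, 0.0267]
tcp_rot: [[-0.959, 0.282, -0.0], [0.282, 0.959, -0.0], [0.0, -0.0, -1.0]]
force: [0.8, 0.3, -1.5]
width: 0.0243
gripper_force: 29.7
```

>>> {"api": "drive_tool", "payload": {
  "rows": [
    [[0, 0, 0.03], 0],
    [[0, 0, 0.02], 0],
    [[0, 0, 0], 0]
  ]
}}

```text
t: 20.0
eef_pos: [0.5825, 0.2632, 0.0258]
tcp_rot: [[-0.959, 0.282, 0.001], [0.282, 0.959, 0.0], [-0.001, 0.0, -1.0]]
force: [-4.1, -1.7, 8.0]
width: 0.0236
gripper_force: 30.5
```

>>> {"api": "drive_tool", "payload": {
  "rows": [
    [[0, 0, 0], 0],
    [[0, 0, 0], 0],
    [[0, 0, 0], 0],
    [[0, 0, -0.3], 0],
    [[0, 0, -0.6], 0],
    [[0, 0, -0.8], 0],
    [[0, 0, -0.8], 0],
    [[0, 0, -0.8], 0],
    [[0, 0, 0], 0],
    [[0, 0, 0], 0]
  ],
  "jaw": -0.05
}}

```text
t: 21.25
eef_pos: [0.5821, 0.2631, 0.1896]
tcp_rot: [[-0.959, 0.282, 0.0], [0.282, 0.959, 0.0], [-0.0, 0.0, -1.0]]
force: [-0.4, -0.6, -0.1]
width: 0.0405
gripper_force: 0.0
```

```bash
python3 - <<'E'
from h import *
from plant import env
s=env.observe();d=env.get_image('wrist');e=env.get_image('side')
a=d['color'][:,:,::-1];b=e['color'][:,:,::-1]
cv2.imwrite('pics/end.png',np.hstack([cv2.resize(a,(400,300)),cv2.resize(b,(400,300))]))
print(s['t'],s['eef_pos'],s['width'],s['force'])
E
```

```text
21.25 [0.5821 0.2631 0.1896] 0.040457509812212356 [-0.4332 -0.6471 -0.1229]
```

View pics/end.png

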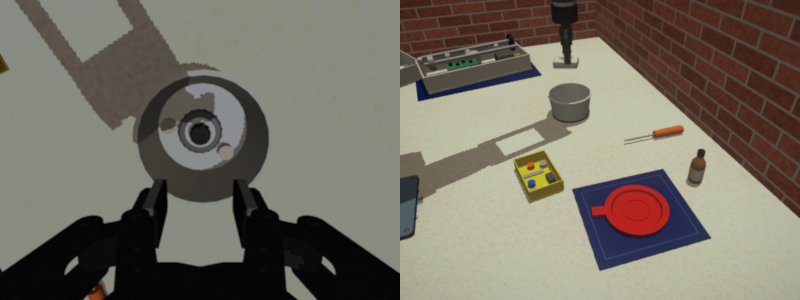

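The wheel sits in the middle of the tub floor, the lid lies flat on the mat, and the bystanders look untouched.

```bash
python3 -c "
from plant import env
print(env.close_job())"
```

```text
the job is handed in; nothing more can be done
None
```

The job is handed in at about 21 s of the 64 s allowed: the lid was tipped by its tab (on the second try; the first lift came up level, so I reseated it), lifted off and laid flat on the mat, and the handwheel was lowered and released in the open tub; the last pictures show both in place and the bystanders unmoved, though no verdict was returned.

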